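# Clear the parts tray off the board rack and hold out the notched card to be read

## Robot

A 6-joint arm with a two-finger parallel gripper is mounted at the origin on the work surface. World frame = base frame: x ahead of the robot, y to its left, z up, the work surface at z = 0. Lengths are in mm, angles in rad, forces in N, time in s.
With the tool pointing down it reaches from about 275 to 825 mm from the base axis. Payload 4.9 kg.
Tool frame: the origin (TCP) lies on the centre line of the jaws, within the pads' length; the fingertips stand 17 mm ahead of it and the grasp point (between the pads) lies 2 mm behind it; z points along the fingers, y is the line along which they close (so a half turn about z gives the same grasp; the last joint's range is limited). The gripper opens to 85 mm and grips with 20 to 120 N. Pads are 22 mm wide; open, the fingers measure 114 mm over their backs; the gripper's body (76 mm by 85 mm) begins 54 mm behind the grasp point. The pads swing forward as they close: fully open they stand 13 mm farther back than shut.
Start: joints at [0.978, 0.326, -0.193, 1.052, 0, 1.437], TCP at [243.577, 493.142, 248.281] pointing down, gripper open.
Joint ranges: [-2.65, 2.65], [-0.97, 1.79], [-1.3, 1.35], [-1.93, 2.1], [-1.47, 1.37], [-3.14, 3.14]. Speed limits (rad/s): [2.57, 2.57, 3.14, 3.14, 3.14, 3.14].

## Interface

Orientations are given as a rotation vector (axis times angle).
In Python, from workcell import manip gives the robot as it stands.
- The arm moves only by the tool apply_moves, never from a script. Its argument "series" is text: rows parted by semicolons, each of 7 numbers parted by spaces: the turn, a rotation vector about the world's x, y, z in rad, then the shift along the world's x, y, z in m, then the opening in per cent of the stroke, from 0 (shut) to 100 (fully open). In form: rx ry rz x y z fingers; .... A call has 1 to 20 rows; each row is the pose to reach, as a shift and turn from the pose commanded when the call began; what a row does not reach only later rows make up. A row lasts 1/12 s, in which the tool goes at most 41.7 mm and 7.16 degrees, less where a joint would pass 70% of its speed; a pose out of reach is approached as far as the arm can. A call with a gripper value outside its range is refused whole. The fingers move at their own pace and stop on an object; "grip_force" is the grip in N (left out, the last holds). Time passes only in rows, so rows that repeat a pose let the fingers close. It gives the time, the measured TCP pose, the force, the opening and the grip force at its end, in the units of the state.
- manip.get_obs(): the state, without advancing time (a new reading comes with each control period).
- manip.capture(name): name is "scene" or "top" or "wrist"; returns a dict with "color" (384x512x3 uint8, red, green, blue), "fx", "fy", "cx", "cy" (pixels), "T" (4x4, takes a point from camera to world coordinates). Camera axes: x right, y down, z forward; pixel columns grow to the right and rows downward; lengths in mm; the calibration is good to about 2 mm. A picture is of the moment at which its call begins. There is no depth.
- manip.finish_job(): hands the job in; it is judged then, once.
The state is a dict: "clock": time; "q": joint angles; "qvel": joint speeds; "joint_efforts": joint torques, N m; "position": TCP position; "tcp_rot": TCP orientation; "contact_force": force on the tool from outside, world axes, zero at the start; "ft_torque": the same for the moment, N m; "grip_width": opening from 0.0 (shut) to 1.0 (fully open); "grip_force": force on a finger pad.
Only numpy, scipy, OpenCV 4.12 (cv2) and the standard library are available. Lean on these libraries where they do the work, as an engineer would, in place of code of your own. Each camera call takes 0.05 s, during which the arm holds its last target. There are 200 camera calls.

## Task

Lift the parts tray off the top of the board rack and stand it down on the bench, level and without dropping it. Then draw the circuit card by its finger grip straight up out of the rack - its frosted label is on the face that shows the small corner notch at the top right - and hold it out to the person across the bench, facing them with the label side up: the card leaned back about halfway to flat, its long edges level and square to them, and its lower edge well above the top of the rack. Finish still holding the card there, and leave the bare spare board in its slot and the multimeter, tin and bottle alone.

Things in the scene. Friction and masses are not known exactly. Their poses are not given: they have to be found in the camera images.
- rack: Dark grey plastic board rack, fixed, turned any way round. Base 110 x 112 x 6 mm, two grooved end walls, tops 92 mm above the bench, 112 mm over their outer faces along its y, 91 mm apart inside; open on top and on its x sides. Upright slots every 12 mm along its x; a board in a slot runs along its y. Origin: centre of the underside.
- tray: Grey open parts tray, the few small parts in it fixed, 64 (its x) x 150 (its y) x 28 mm high, about 0.13 kg. Origin at the centre of its underside, z up. At the start it lies across the tops of the rack's end walls (underside 92 mm above the bench), over the card. Can be gripped across its 64 mm width at the middle.
- card: Brown circuit card, about 50 g, upright on its long edge in the slot 24 mm to one side of the rack's middle: 2.4 mm thick (its x), 100 mm long (y), 70 mm high (z). Origin: middle of its lower edge, 6 mm above the bench at the start. x points out of the label face, y to the label and notch end, z to its upper edge. 1 mm play in the grooves; out of the rack once raised 86 mm.
- card_grip (a point): Centre of the card's black finger grip in the middle of its upper edge: a block 10 mm thick (card's x), 44 mm long (y), 14 mm high (z), 71 mm above the card's lower edge, 77 mm above the bench at the start. Room for fingers either side of it, between the rack's end walls.
- card_label (a point): Centre of the frosted white label, 24 (card's y) x 40 mm (z), on one face of the card only, 32 mm along y from its middle, 34 mm above its lower edge. Just above it the card's upper corner has a square notch 14 x 14 mm. Seen on the label face, grip uppermost, the notch is at the top right; otherwise both faces are alike.
- spare: Bare brown spare board without grip, notch or label, 2.4 mm thick (its x) x 100 mm (its y) x 46 mm high, in the other of the two slots, 48 mm from the card. Origin at the middle of its lower edge. Must stay.
- multimeter: Yellow multimeter lying on its back, 180 mm (its x) x 84 mm (its y) x 43 mm high. Origin at the centre of its underside. Leave alone. The bench between the rack and the multimeter is always free, with room for the tray (about 200 mm to the robot's right of the bench's middle line).
- tin: Flat round tin, 71 mm across, 27 mm high. Origin at the centre of its underside. Leave alone.
- bottle: Amber bottle with black cap, 60 mm across, 140 mm high. Origin at the centre of its underside. Leave alone.
- sightline (a point): A bare point in the air 250 mm above the bench, no object: its x axis gives the way the label should look, out across the bench to the person beyond its far edge (straight ahead of the robot, +x) and 45 degrees upward; its y axis is the world's y, level, along the person's edge of the bench.

How it is judged:
By the outcome, as a careful person would: the job done as asked, in the order asked, and still so for the second after the job is handed in, while the arm keeps its last pose, push and grip.
It also fails if it takes over 54 s, if anything falls off the work surface, if the arm or the gripper's body presses on something with over 40 N, if the wrist force passes 120 N, or if a joint passes its speed limit or range.

## Working session

There is one attempt and no reset: what is moved stays moved. The work goes in short steps, Python scripts to look and compute and a tool call to move; the robot and the scene stay as the last step left them, time stands still between calls to the robot, and variables do not carry over. Pictures are saved under pics/ and viewed, at most 10 in all, crops included, and the job is handed in when it is done.

Besides the shell and the picture viewer there is one more tool, called after "Emit:" as a command line: name --argument value ..., lists and objects as JSON in quotes. apply_moves: Moves the arm, as the interface text tells. Its arguments: {"type":"object","properties":{"series":{"type":"string"},"grip_force":{"type":"number"}},"required":["series"]}

```bash
mkdir -p pics
cat > h.py <<'E'
import numpy as np, cv2
from workcell import manip
def cap(n,f=None):
    c=manip.capture(n)
    if f: cv2.imwrite('pics/'+f,cv2.cvtColor(c['color'],cv2.COLOR_RGB2BGR))
    return c
def ray(c,u,v,z):
    d=c['T'][:3,:3]@np.array([(u-c['cx'])/c['fx'],(v-c['cy'])/c['fy'],1]);o=c['T'][:3,3]
    return o+d*(z-o[2])/d[2]
def proj(c,p):
    q=np.linalg.inv(c['T'])@np.append(p,1);return q[0]/q[2]*c['fx']+c['cx'],q[1]/q[2]*c['fy']+c['cy']
E
python3 - <<'E'
from h import *
a=cap('top','t1.png');b=cap('scene','s1.png')
print(manip.get_obs()['position'],manip.get_obs()['tcp_rot'],manip.get_obs()['clock'])
for c in(a,b):print(c['T'].round(2).tolist(),c['fx'])
E
```

```text
[243.28759393 492.71539378 247.58467675] [-7.14226178e-01 -3.05877050e+00  2.28625858e-03] 0.1
[[0.01, -1.0, 0.08, 430.57], [-1.0, -0.01, 0.01, -44.7], [-0.01, -0.08, -1.0, 1439.14], [0.0, 0.0, 0.0, 1.0]] 429.9772764167988
[[0.51, 0.71, -0.48, 1054.16], [0.86, -0.41, 0.3, -325.32], [0.01, -0.57, -0.82, 1011.66], [0.0, 0.0, 0.0, 1.0]] 353.1263989655384
```

View pics/t1.png

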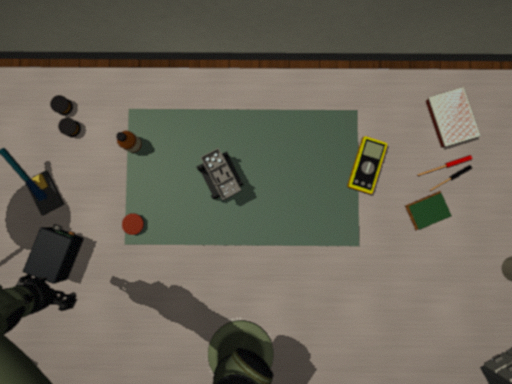

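View pics/s1.png

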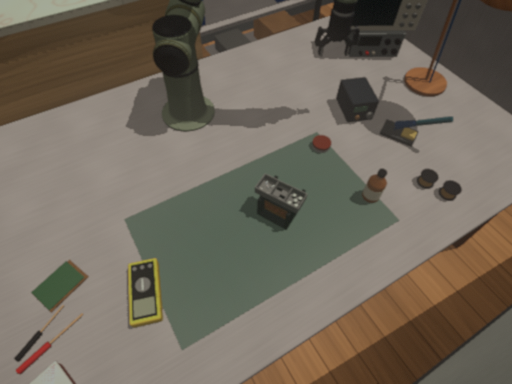

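The top view shows the tray on the rack at about px (222,175), the multimeter at (368,166), the bottle at (127,141) and the tin at (134,224). The scene view shows the rack at about (281,200), with a brown board visible on its near side. Next I'll measure the tray and enlarge both crops.

Run:
```python
from h import *
a=cap('top');b=cap('scene')
A=a['color'][135:215,180:260];B=b['color'][165:235,240:320]
im=np.hstack([cv2.resize(A,(400,400),interpolation=3),cv2.resize(B,(400,400),interpolation=3)])
cv2.imwrite('pics/z1.png',im[:,:,::-1])
hsv=cv2.cvtColor(a['color'],cv2.COLOR_RGB2HSV)
m=((hsv[...,1]<45)&(hsv[...,2]>60)).astype(np.uint8);z=np.zeros_like(m);z[140:212,185:260]=m[140:212,185:260]
z=cv2.morphologyEx(z,cv2.MORPH_CLOSE,np.ones((3,3)))
cs=cv2.findContours(z,0,1)[0];k=max(cs,key=cv2.contourArea);r=cv2.minAreaRect(k);print(r)
p=np.array([ray(a,*q,120) for q in cv2.boxPoints(r)]);print(p.round(1),p.mean(0).round(1))
for q in range(4):
  d=p[(q+1)%4]-p[q];print(np.linalg.norm(d).round(1),np.degrees(np.arctan2(d[1],d[0])).round(1))
for n,u,v,h in(('mm',368,166,40),('bottle',127,141,140),('tin',134,224,27)):print(n,ray(a,u,v,h).round())
```

```text
((221.99996948242188, 175.49996948242188), (70.99998474121094, 73.99998474121094), 90.0)
[[678.5 174.7 120. ]
 [679.8 -55.2 120. ]
 [459.8 -56.5 120. ]
 [458.2 170.5 120. ]] [569.   58.4 120. ]
229.9 -89.7
220.0 -179.7
227.0 90.4
220.3 1.1
mm [ 611. -413.   40.]
bottle [671. 349. 140.]
tin [416. 352.  27.]
```

View pics/z1.png

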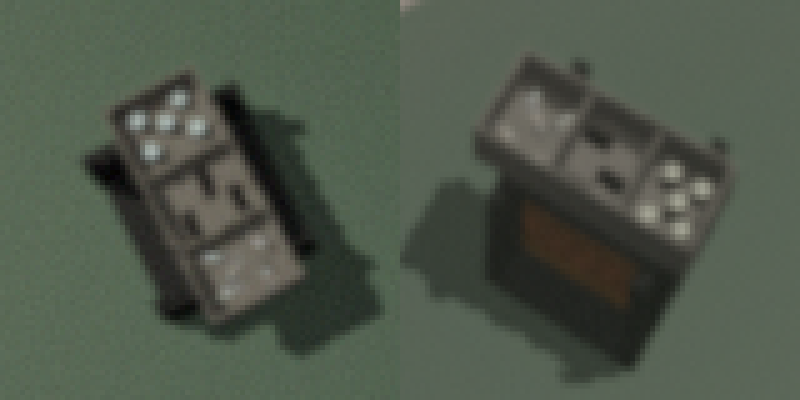

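Emit:
apply_moves --series "0 0 0.12 0.025 -0.033 0.01 100;0 0 0.24 0.05 -0.066 0.02 100;0 0 0.925 0.33 -0.433 0.03 100;0 0 0.925 0.33 -0.433 0.03 100;0 0 0.925 0.33 -0.433 0.03 100;0 0 0.925 0.33 -0.433 0.03 100;0 0 0.925 0.33 -0.433 0.03 100;0 0 0.925 0.33 -0.433 0.03 100;0 0 0.925 0.33 -0.433 0.03 100;0 0 0.925 0.33 -0.433 0.03 100;0 0 0.925 0.33 -0.433 0.03 100;0 0 0.925 0.33 -0.433 0.03 100;0 0 0.925 0.33 -0.433 0.03 100;0 0 0.925 0.33 -0.433 0.03 100;0 0 0.925 0.33 -0.433 0.03 100;0 0 0.925 0.33 -0.433 0.03 100;0 0 0.925 0.33 -0.433 0.03 100;0 0 0.925 0.33 -0.433 0.03 100;0 0 0.925 0.33 -0.433 0.03 100;0 0 0.925 0.33 -0.433 0.03 100"

```text
clock: 1.87
position: [573.0, 61.3, 278.5]
tcp_rot: [-0.729, 3.056, 0.0]
contact_force: [0.5, 0.3, 0.5]
grip_width: 1.001
grip_force: 0.0
```

Run:
```python
from h import *
w=cap('wrist','w1.png');o=manip.get_obs();print(o['position'].round(1),o['tcp_rot'].round(3),o['q'].round(3),o['clock'],o['contact_force'].round(2))
from scipy.spatial.transform import Rotation as R
print(R.from_rotvec(o['tcp_rot']).as_matrix().round(3),w['T'].round(2).tolist(),w['fx'])
```

```text
[573.1  61.2 278.6] [-0.728  3.056 -0.   ] [-0.022  0.358 -0.068  1.144 -0.    -0.49 ] 1.9167 [-0.1  -0.28 -0.09]
[[-0.892 -0.451  0.   ]
 [-0.451  0.892 -0.   ]
 [-0.    -0.    -1.   ]] [[-0.45, 0.85, 0.27, 504.24], [0.89, 0.43, 0.13, 26.11], [-0.0, 0.3, -0.95, 404.36], [0.0, 0.0, 0.0, 1.0]] 330.34251099800895
```

View pics/w1.png

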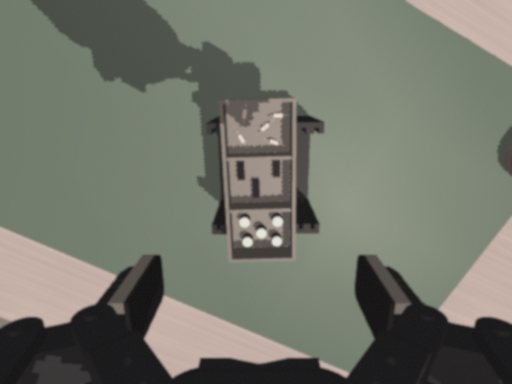

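The tray rim corners are at about px (221,100), (296,98), (295,260) and (231,261). The rack's end walls stick out at (208–323,125) and (214–318,228), and the tray runs along the rack.

Run:
```python
from h import *
w=cap('wrist');g=w['color'].astype(int)
m=((g[...,0]>=g[...,1])&(g.sum(2)>150)).astype(np.uint8);z=np.zeros_like(m);z[85:275,200:320]=m[85:275,200:320]
z=cv2.morphologyEx(z,cv2.MORPH_CLOSE,np.ones((5,5)));z=cv2.morphologyEx(z,cv2.MORPH_OPEN,np.ones((5,5)))
k=max(cv2.findContours(z,0,1)[0],key=cv2.contourArea);P=cv2.approxPolyDP(cv2.convexHull(k),8,True)[:,0];print(P.tolist())
def rep(pts,h):
  p=np.array([ray(w,*q,h) for q in pts])[:,:2]
  r=cv2.minAreaRect(p.astype(np.float32));print(h,r,p.round(1).tolist())
W=np.array([ray(w,*q,120)[:2] for q in k[:,0]],np.float32);print('contour',cv2.minAreaRect(W))
rep([(221,100),(296,98),(295,260),(231,261)],120)
rep([(208,121),(323,121),(318,231),(213,231)],92)
```

```text
[[294, 97], [319, 122], [318, 231], [294, 260], [229, 261], [219, 101]]
contour ((572.0367431640625, 70.68077087402344), (151.96002197265625, 87.25860595703125), 29.3238468170166)
120 ((576.052490234375, 63.85517120361328), (149.71934509277344, 62.03071212768555), 28.33754539489746) [[524.9, 1.0], [495.5, 55.7], [627.2, 126.7], [656.0, 72.2]]
92 ((574.3933715820312, 68.67642974853516), (110.59566497802734, 107.79280090332031), 26.78907585144043) [[549.3, -4.3], [501.3, 90.7], [599.5, 141.7], [648.0, 45.5]]
```

Emit:
apply_moves --series "0 0 0.025 0.003 0.003 -0.03 100;0 0 0.025 0.003 0.003 -0.07 100;0 0 0.025 0.003 0.003 -0.11 100;0 0 0.025 0.003 0.003 -0.135 100;0 0 0.025 0.003 0.003 -0.155 100;0 0 0.025 0.003 0.003 -0.168 100;0 0 0.025 0.003 0.003 -0.173 100;0 0 0.025 0.003 0.003 -0.173 100;0 0 0.025 0.003 0.003 -0.173 60;0 0 0.025 0.003 0.003 -0.173 60;0 0 0.025 0.003 0.003 -0.173 60;0 0 0.025 0.003 0.003 -0.173 60;0 0 0.025 0.003 0.003 -0.173 60;0 0 0.025 0.003 0.003 -0.173 60;0 0 0.025 0.003 0.003 -0.173 60" --grip_force 40

```text
clock: 3.22
position: [577.7, 63.2, 106.9]
tcp_rot: [-0.763, 3.044, -0.001]
contact_force: [-0.7, 0.9, 6.0]
grip_width: 0.738
grip_force: 45.5
```

Emit:
apply_moves --series "0 0 0 0 0 0.008 60;0 0 0 0 0 0.025 60;0 0 0 0 0 0.05 60;0 0 0 0 -0.005 0.07 60;0 0 0 0 -0.02 0.08 60;0 0 0 0 -0.045 0.08 60;0 0 0 0 -0.075 0.08 60;0 0 0 0 -0.105 0.08 60;0 0 0 0 -0.135 0.08 60;0 0 0 0 -0.165 0.075 60;0 0 0 0 -0.195 0.06 60;0 0 0 0 -0.22 0.04 60;0 0 0 0 -0.24 0.015 60;0 0 0 0 -0.252 -0.015 60;0 0 0 0 -0.258 -0.04 60;0 0 0 0 -0.258 -0.06 60;0 0 0 0 -0.258 -0.072 60;0 0 0 0 -0.258 -0.08 60;0 0 0 0 -0.258 -0.083 60;0 0 0 0 -0.258 -0.083 60"

```text
clock: 4.88
position: [576.7, -194.5, 22.4]
tcp_rot: [0.765, -3.047, -0.0]
contact_force: [-0.0, 0.1, -1.5]
grip_width: 0.742
grip_force: 44.7
```

Run:
```python
from h import *
a=cap('top');b=cap('scene')
A=a['color'][135:235,180:305];B=b['color'][140:270,180:340]
im=np.hstack([cv2.resize(A,(400,320),interpolation=3),cv2.resize(B,(400,320),interpolation=3)])
cv2.imwrite('pics/z2.png',im[:,:,::-1]);o=manip.get_obs();print(o['position'],o['contact_force'])
```

```text
[ 577.52727438 -194.93612655   23.50220287] [-0.65380644 -0.1518869  -1.15125356]
```

View pics/z2.png

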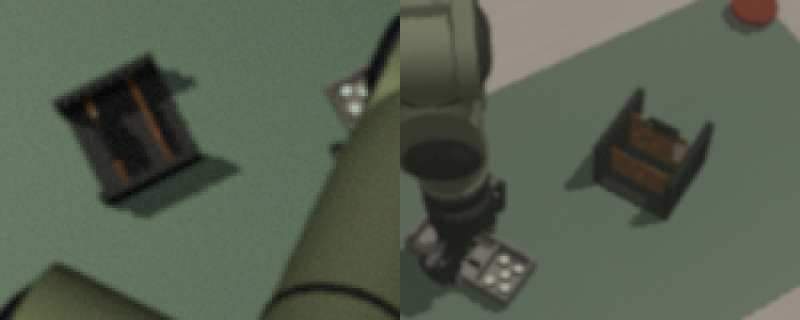

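The scene inset shows the rack at about (650,150) with the card, black grip at (660,128), as the far board. The spare is in front of it. A pale label is at the card's right end, facing the camera. The tray is held level about 9 mm above the bench.

Emit:
apply_moves --series "0 0 0 0 0 -0.003 60;0 0 0 0 0 -0.006 60;0 0 0 0 0 -0.0075 60;0 0 0 0 0 -0.0085 60;0 0 0 0 0 -0.009 60;0 0 0 0 0 -0.009 60;0 0 0 0 0 -0.009 60"

```text
clock: 5.57
position: [576.9, -194.9, 14.9]
tcp_rot: [-0.764, 3.046, -0.001]
contact_force: [-3.7, 1.3, 10.2]
grip_width: 0.741
grip_force: 46.1
```

Emit:
apply_moves --series "0 0 0 0 0 0.001 80;0 0 0 0 0 0.001 88;0 0 0 0 0 0.001 100;0 0 0 0 0 0.001 100;0 0 0 0 0 0.001 100;0 0 0 0 0 0.001 100;0 0 0 0 0 0.01 100;0 0 0 0 0 0.03 100;0 0 0 0 0 0.06 100;0 0 0 0 0 0.1 100;0 0 0 0 0 0.14 100;0 0 0 0 0 0.18 100;0 0 0 0.01 0.03 0.2 100;0 0 0 0.01 0.07 0.22 100;0 0 0 0.01 0.11 0.23 100;0 0 0 0.01 0.15 0.23 100;0 0 0 0.01 0.19 0.23 100;0 0 0 0.01 0.23 0.23 100;0 0 0 0 0.26 0.23 100;0 0 0 0 0.26 0.23 100"

```text
clock: 7.23
position: [574.6, 70.6, 244.0]
tcp_rot: [0.774, -3.044, -0.004]
contact_force: [-0.7, 0.8, -0.8]
grip_width: 0.997
grip_force: 0.0
```

Run:
```python
from h import *
w=cap('wrist');o=manip.get_obs();print(o['position'].round(1),o['tcp_rot'].round(3),o['clock'],o['contact_force'].round(1))
cv2.imwrite('pics/w2.png',cv2.resize(w['color'][60:360,150:400],(667,600)*1 if 0 else (500,600),interpolation=3)[:,:,::-1])
```

```text
[575.5  68.1 244. ] [ 0.771 -3.045 -0.   ] 7.2833 [ 0.2 -0.4 -0.1]
```

View pics/w2.png

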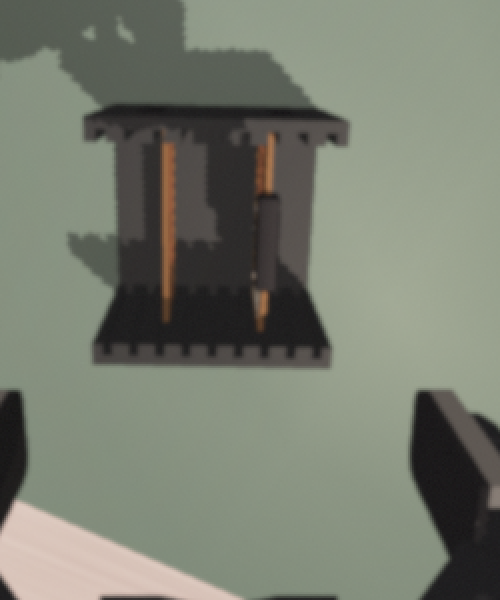

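The crop shows the spare at px ≈167 and the card at ≈262. The card's grip top spans (259–279, 195) to (257–276, 290), and a white label edge shows on its left side near the lower end.

Run:
```python
from h import *
w=cap('wrist');o=manip.get_obs();t=o['position']
f=lambda x,y,h:ray(w,150+x/2,60+y/2,h)
from scipy.spatial.transform import Rotation as R
M=R.from_rotvec(o['tcp_rot']).as_matrix();print(M.round(3).tolist())
pts=[(258,195,84),(280,195,84),(277,290,84),(255,290,84)]
P=np.array([f(*p) for p in pts]);c=P.mean(0);print('grip',P.round(1).tolist(),c.round(1))
for a,b in((0,3),(1,2)):
  d=P[b]-P[a];print(np.linalg.norm(d),np.degrees(np.arctan2(d[1],d[0])))
print('thick',np.linalg.norm(P[0]-P[1]))
# rack wall tops outer corners
Q=np.array([f(*p,92) for p in((85,117),(349,121),(331,346),(95,346))]);print('rack',Q.round(1).tolist(),Q.mean(0))
e=np.array([f(269,133,76),f(262,318,76)]);d=e[1]-e[0];print('card top edge',e.round(1).tolist(),np.linalg.norm(d),np.degrees(np.arctan2(d[1],d[0])),e.mean(0))
e=np.array([f(168,143,52),f(166,322,52)]);d=e[1]-e[0];print('spare',e.round(1).tolist(),np.linalg.norm(d),np.degrees(np.arctan2(d[1],d[0])),e.mean(0))
```

```text
[[-0.88, -0.474, 0.0], [-0.474, 0.88, -0.0], [-0.0, -0.001, -1.0]]
grip [[548.3, 72.7, 84.0], [543.7, 81.2, 84.0], [582.5, 102.0, 84.0], [587.3, 93.1, 84.0]] [565.5  87.2  84. ]
44.03273066652392 27.65377927532779
44.02862449544709 28.226877927137576
thick 9.633313355354554
rack [[552.7, -7.0, 92.0], [502.5, 89.3, 92.0], [592.2, 135.3, 92.0], [643.5, 40.3, 92.0]] [572.72351882  64.48268273  92.        ]
card top edge [[523.2, 64.6, 76.0], [600.3, 104.7, 76.0]] 86.87530819012375 27.52495647145457 [561.735833    84.67229946  76.        ]
spare [[551.4, 27.4, 52.0], [633.4, 68.2, 52.0]] 91.55793075646011 26.44973300963144 [592.36643764  47.80971664  52.        ]
```

Emit:
apply_moves --series "0 0 -0.005 -0.011 0.02 -0.03 45;0 0 -0.005 -0.011 0.02 -0.06 45;0 0 -0.005 -0.011 0.02 -0.085 45;0 0 -0.005 -0.011 0.02 -0.105 45;0 0 -0.005 -0.011 0.02 -0.115 45;0 0 -0.005 -0.011 0.02 -0.118 45;0 0 -0.005 -0.011 0.02 -0.118 45;0 0 -0.005 -0.011 0.02 -0.118 45"

```text
clock: 8.0
position: [566.6, 84.5, 126.4]
tcp_rot: [-0.754, 3.048, -0.001]
contact_force: [0.3, 0.5, 0.2]
grip_width: 0.451
grip_force: 0.0
```

Run:
```python
from h import *
w=cap('wrist','w3.png')
for i in range(6):
  if i%2==0: cap('scene')
  print(manip.get_obs()['position'].round(1))
```

```text
[566.8  84.9 126.8]
[566.8  84.9 126.8]
[566.7  85.  126.7]
[566.7  85.  126.7]
[566.5  85.1 126.5]
[566.5  85.1 126.5]
```

View pics/w3.png

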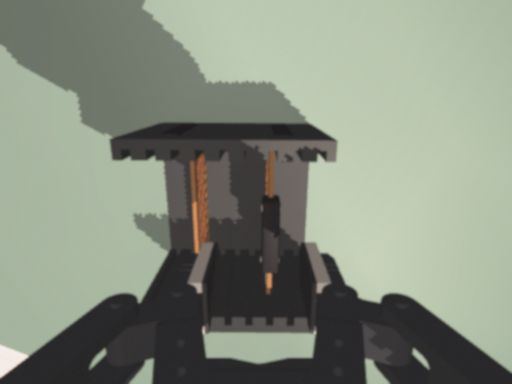

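The grip top is at px ≈(262–279, 197) to (262–278, 272). The finger pads straddle it, with their midline at about 257, so a small sideways correction is needed.

Run:
```python
from h import *
w=cap('wrist');o=manip.get_obs();t=o['position']
from scipy.spatial.transform import Rotation as R
M=R.from_rotvec(o['tcp_rot']).as_matrix()
g=w['color'].astype(int).sum(2)
for r in(205,215,225,235): print(r,g[r,255:290].tolist())
P=np.array([ray(w,*p,84) for p in((262.5,197),(279,197),(278,272),(262,272))]);print(P.round(1).tolist(),P.mean(0),t)
print('in tool',((P-t)@M).round(1).tolist(),((P.mean(0)-t)@M).round(1),w['cx'])
```

```text
205 [172, 167, 170, 177, 207, 242, 223, 167, 129, 125, 125, 128, 121, 121, 123, 123, 121, 115, 116, 115, 117, 120, 118, 159, 226, 279, 301, 305, 306, 308, 308, 307, 307, 310, 310]
215 [170, 168, 166, 168, 161, 145, 130, 119, 119, 121, 124, 123, 123, 124, 122, 121, 122, 116, 117, 116, 115, 115, 118, 167, 243, 289, 302, 305, 308, 307, 309, 307, 311, 311, 308]
225 [168, 168, 169, 167, 158, 150, 143, 153, 167, 169, 154, 131, 124, 121, 118, 119, 117, 117, 114, 115, 110, 113, 123, 176, 245, 289, 304, 303, 305, 303, 307, 306, 305, 305, 306]
235 [170, 168, 171, 169, 161, 143, 143, 158, 176, 192, 196, 203, 207, 210, 216, 219, 212, 198, 167, 131, 118, 111, 113, 128, 148, 163, 164, 163, 164, 166, 168, 175, 188, 211, 250]
[[545.5, 75.4, 84.0], [541.3, 83.3, 84.0], [581.4, 104.7, 84.0], [585.7, 96.5, 84.0]] [563.48827713  89.98354267  84.        ] [566.27110179  85.1310173  126.31489991]
in tool [[23.0, 1.2, 42.3], [23.0, 10.0, 42.3], [-22.5, 10.3, 42.3], [-22.5, 1.0, 42.3]] [ 0.3  5.6 42.3] 258.89145019305454
```

Emit:
apply_moves --series "0 0 0 -0.0026 0.0049 -0.005 45;0 0 0 -0.0026 0.0049 -0.02 45;0 0 0 -0.0026 0.0049 -0.035 45;0 0 0 -0.0026 0.0049 -0.045 45;0 0 0 -0.0026 0.0049 -0.05 45;0 0 0 -0.0026 0.0049 -0.051 45;0 0 0 -0.0026 0.0049 -0.051 45;0 0 0 -0.0026 0.0049 -0.051 0;0 0 0 -0.0026 0.0049 -0.051 0;0 0 0 -0.0026 0.0049 -0.051 0;0 0 0 -0.0026 0.0049 -0.051 0;0 0 0 -0.0026 0.0049 -0.051 0;0 0 0 -0.0026 0.0049 -0.051 0;0 0 0 -0.0026 0.0049 -0.051 0;0 0 0 -0.0026 0.0049 -0.051 0" --grip_force 50

```text
clock: 9.5
position: [563.7, 90.1, 75.1]
tcp_rot: [-0.756, 3.048, -0.001]
contact_force: [-0.3, -0.8, 5.7]
grip_width: 0.107
grip_force: 49.5
```

Emit:
apply_moves --series "0 0 0 0 0 0.003 0;0 0 0 0 0 0.008 0;0 0 0 0 0 0.014 0;0 0 0 0 0 0.02 0;0 0 0 0 0 0.026 0;0 0 0 0 0 0.032 0;0 0 0 0 0 0.038 0;0 0 0 0 0 0.042 0"

```text
clock: 10.17
position: [563.3, 90.0, 117.3]
tcp_rot: [-0.756, 3.048, -0.0]
contact_force: [0.0, 0.2, -0.9]
grip_width: 0.108
grip_force: 48.7
```

Emit:
apply_moves --series "0 0 0 0 0 0.008 0;0 0 0 0 0 0.018 0;0 0 0 0 0 0.028 0;0 0 0 0 0 0.038 0;0 0 0 0 0 0.048 0;0 0 0 0 0 0.06 0;0 0 0 0 0 0.08 0;0 0 0 0 0 0.11 0;0 0 0 0 0 0.14 0;0 0 0 0 0 0.17 0;0 0 0 0 0 0.19 0;0 0 0 0 0 0.19 0;0 0 0 0 0 0.19 0"

```text
clock: 11.25
position: [563.7, 90.1, 308.1]
tcp_rot: [-0.755, 3.046, -0.001]
contact_force: [0.6, 0.3, -1.0]
grip_width: 0.104
grip_force: 48.8
```

Run:
```python
from h import *
from scipy.spatial.transform import Rotation as R
cap('scene','s2.png');cap('wrist');o=manip.get_obs();M=R.from_rotvec(o['tcp_rot']).as_matrix()
print(o['position'].round(1),o['q'].round(3),o['clock'],o['grip_width'],M.round(3).tolist())
s=2**-.5
F=np.array([[0,1,0],[-s,0,-s],[s,0,-s]]).T  # cols x,y,z ; y=-(card x)
F[:,0]=np.cross(F[:,1],F[:,2]);print(F.round(2),np.linalg.det(F))
print('turn',R.from_matrix(F@M.T).as_rotvec())
```

```text
[562.3  90.  305.5] [ 0.029  0.334 -0.034  1.204 -0.    -0.457] 11.35 0.1072190689535631 [[-0.884, -0.467, -0.001], [-0.467, 0.884, -0.0], [0.001, 0.001, -1.0]]
[[ 0.   -0.71  0.71]
 [-1.    0.    0.  ]
 [-0.   -0.71 -0.71]] 1.0000000000000004
turn [-0.4242347  -0.7066361   1.02649405]
```

View pics/s2.png

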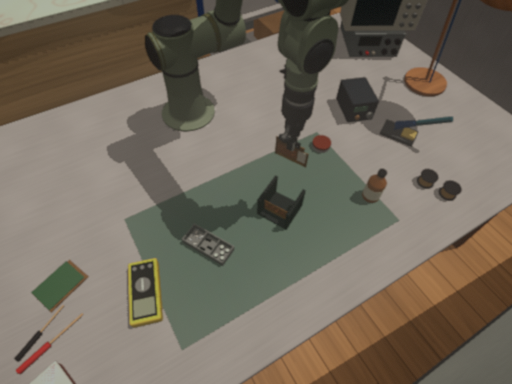

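The card is out with its label toward the camera at about (303,155). The spare is still in the rack at (277,208), and the tray is flat on the bench at (208,245). Now I'll turn the card to the presenting pose.

Emit:
apply_moves --series "-0.0212 -0.0353 0.0513 0.004 -0.003 0.001 0;-0.0424 -0.0707 0.1026 0.008 -0.005 0.002 0;-0.0848 -0.1413 0.2053 0.016 -0.01 0.003 0;-0.1273 -0.212 0.308 0.024 -0.015 0.005 0;-0.1697 -0.2827 0.4106 0.032 -0.02 0.006 0;-0.2121 -0.3533 0.5132 0.04 -0.025 0.008 0;-0.2545 -0.424 0.6159 0.048 -0.03 0.009 0;-0.297 -0.4946 0.7185 0.056 -0.035 0.01 0;-0.3394 -0.5653 0.8212 0.064 -0.04 0.012 0;-0.36 -0.6 0.8725 0.07 -0.045 0.013 0;-0.3818 -0.636 0.9238 0.075 -0.05 0.014 0;-0.403 -0.671 0.975 0.08 -0.05 0.015 0;-0.418 -0.696 1.011 0.08 -0.05 0.015 0;-0.4242 -0.7066 1.0265 0.08 -0.05 0.015 0;-0.4242 -0.7066 1.0265 0.08 -0.05 0.015 0;-0.4242 -0.7066 1.0265 0.08 -0.05 0.015 0;-0.4242 -0.7066 1.0265 0.08 -0.05 0.015 0;-0.4242 -0.7066 1.0265 0.08 -0.05 0.015 0"

```text
clock: 12.85
position: [643.2, 40.3, 321.4]
tcp_rot: [-1.76, 1.759, -0.728]
contact_force: [-0.0, -0.2, -0.5]
grip_width: 0.11
grip_force: 48.8
```

Run:
```python
from h import *
from scipy.spatial.transform import Rotation as R
c=cap('scene');w=cap('wrist');o=manip.get_obs();M=R.from_rotvec(o['tcp_rot']).as_matrix()
print(o['position'].round(1),o['q'].round(3),o['qvel'].round(3),o['clock'],o['grip_width'],M.round(3).tolist())
u,v=map(int,proj(c,o['position']));B=c['color'][max(v-60,0):v+60,u-60:u+60];print(u,v)
im=np.hstack([cv2.resize(w['color'],(400,300)),cv2.resize(B,(400,300),interpolation=3)]);cv2.imwrite('pics/f1.png',im[:,:,::-1])
np.savez('f1.npz',sc=c['color'],w=w['color'])
```

```text
[643.2  40.3 321.5] [-0.077  0.013 -0.705  0.068  0.056 -1.625] [-0.003 -0.    -0.003 -0.003  0.001 -0.001] 12.95 0.10249429706668119 [[0.001, -0.707, 0.708], [-1.0, -0.0, 0.002], [-0.001, -0.708, -0.707]]
293 167
```

View pics/f1.png

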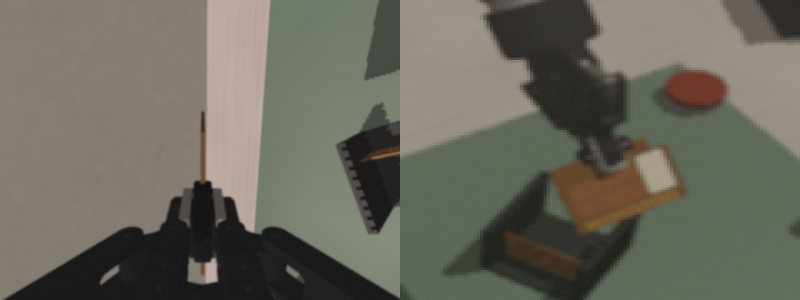

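The scene crop shows the card leaned back, with the white label at (655,170) facing the camera and the +y end. Its lower edge runs from (580,235) to (687,193). The wrist inset shows the card edge-on and straight. I'll compare that edge with the projected ideal corners.

Run:
```python
from h import *
from scipy.spatial.transform import Rotation as R
c=cap('scene');o=manip.get_obs();M=R.from_rotvec(o['tcp_rot']).as_matrix()
g=c['color'].astype(int);m=((g[...,0]-g[...,2]>40)|(g.min(2)>165)).astype(np.uint8)
z=np.zeros_like(m);z[155:205,272:325]=m[155:205,272:325]
k=max(cv2.findContours(z,0,1)[0],key=cv2.contourArea)
print(cv2.approxPolyDP(cv2.convexHull(k),2.5,True)[:,0].tolist())
G=o['position']-2*M[:,2]
for dz,dy in((71,50),(71,-50),(1,-50),(15,50),(1,36)): 
  p=G+M[:,2]*dz+np.array([0,dy,0]);print(dz,dy,p.round(),np.round(proj(c,p),1))
p=G+M[:,2]*37+np.array([0,32,0]);print('label',np.round(proj(c,p),1))
n=((g.min(2)>140)*1).astype(np.uint8);z[:]=0;z[160:190,290:325]=n[160:190,290:325];print(cv2.connectedComponentsWithStats(z)[2:])
```

```text
[[305, 163], [317, 184], [287, 199], [278, 176]]
71 50 [692.  90. 273.] [318.1 184.4]
71 -50 [692. -10. 273.] [285.6 200.9]
1 -50 [642. -10. 322.] [276.1 175.2]
15 50 [652.  90. 312.] [311.2 164.4]
1 36 [642.  76. 322.] [304.9 161.4]
label [308.2 175.2]
(array([[     0,      0,    512,    384, 196608]], dtype=int32), array([[255.5, 191.5]]))
```

```bash
python3 -c "
from workcell import manip
print(manip.finish_job())"
```

```text
the job is handed in; nothing more can be done
None
```

The job is handed in: the tray stands flat on the bench, and the arm is holding the card out to the person, label side up, leaned back 45° with its lower edge about 273 mm above the bench; the spare board is still in its slot, and the multimeter, tin and bottle were not touched.

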